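# Lock the wire spool on its spindle with a linchpin

### The job

The spool of wire is on the reel stand's spindle but nothing keeps it there. Take the linchpin, the yellow-headed pin that carries a wire ring, out of the wooden block and push it fully down through the hole in the flat end of the spindle, with its ring towards the spindle's free end; then swing the ring down over that end until its red tab is well below the spindle. Leave the plain pin without a ring in the block.

Things in the scene. Friction and masses are not known exactly. Their poses are not given: they have to be found in the camera images.
- linchpin_grip (a point): Linchpin, 0.1 kg, upright in the fixed wooden block (40 mm high). Shank 9 mm thick, 34 mm long below the shoulder; yellow head 21 (x) by 14 (y) mm, shoulder plate x -13 to +27 mm. Point: on the pin's axis in the head, 24 mm above the shoulder's underside, 10 below the top; grip here from above across y. z up the pin, +x to the ring's side, y along the ring's hinge.
- ring (a joint): Ring angle: 0 = level, out along the pin's +x; negative = raised (starts 0.25 to 0.7 up); grows as pressed down, to 1.45 (hanging). Hinge along the pin's y, 24 mm along +x from its axis, 7 mm above the shoulder's underside. Light (under 1 N at the tab), stays where left. Wire ring 4 mm thick, 44 mm wide outside, reaching 46 mm from the hinge.
- ring_tab (a point): Centre of the flat red thumb tab in the ring's outer end, 22 x 22 x 3 mm, 35 mm from the hinge (spans 24 to 46 mm). Pin seated, shut fingers coming straight down 28 mm beyond the hinge (level, along the pin's +x) press it down and round; tips 42 mm below the hinge leave the ring at about 1.2.
- stand_hole (a point): Centre of the top mouth of the upright through-hole in the flat spindle end of the fixed reel stand. Hole 13 mm wide, 2 mm chamfer, steel 12 mm thick, mouth 100 mm above the worktop. z up; -x to the spindle's free end, 28 mm off and 14 mm wide; +x to the spool, 41 mm off, its rim 18 mm above the mouth. The linchpin's +x must point along this -x.
- plain_pin_grip (a point): Plain pin with the same head and shank but no ring, in the block's other hole, 100 mm from the linchpin; a bystander. Point as in the linchpin.

How it is judged:
By the outcome, as a careful person would: the job done as asked, in the order asked, and still so for the second after the job is handed in, with the robot touching nothing.
It also fails if it takes over 46 s, if anything falls off the work surface, if the arm or the gripper's body presses on something with over 40 N, if the wrist force passes 120 N, or if a joint passes its speed limit or range.

### The arm

A 7-joint arm with a two-finger parallel gripper is mounted at the origin on a cart in front of the work surface, level with it; the furniture and walls round the work are solid. World frame = base frame: x ahead of the robot, y to its left, z up, the work surface at z = 0. Lengths are in m, angles in rad, forces in N, time in s.
With the tool pointing down it reaches from about 0.4 to 0.85 m from the base axis. Payload 10.4 kg.
Tool frame: the origin (TCP) lies midway between the tips of the shut fingers; the grasp point (between the pads) lies 19 mm behind it; x points along the fingers, y is the direction in which the jaws open and shut, and the axes are right-handed (so a half turn about x gives the same grasp; the last joint's range is limited). The gripper opens to 87 mm and grips with 3 to 60 N. Pads are 19 mm wide; open, the fingers measure 117 mm over their backs; the gripper's body (75 mm by 190 mm) begins 51 mm behind the grasp point.
Start: joints at [-1.342, 0.332, -0.065, 1.46, 0.022, 1.35, -0.088], TCP at [0.156, 0.605, 0.223] pointing down, gripper open.
Joint ranges: [-2.6, 2.6], [-0.5, 2.12], [-1.47, 1.34], [0.16, 2.42], [-1.27, 4.41], [0.06, 2.06], [-2.6, 2.6]. Speed limits (rad/s): [2.22, 2.22, 2.79, 2.79, 3.14, 3.14, 3.14].

### API

Orientations are given as a unit quaternion [x, y, z, w].
In Python, from bench import * gives the robot as it stands.
- The arm moves only by the shell command python3 -m inch 'ROWS' [FORCE]. ROWS is JSON, a list that holds one entry, the list of rows, each a list of 7 numbers: the shift along the world's x, y, z each as a share of 120 mm, from -1 to 1, then the turn, a rotation vector about the world's x, y, z each as a share of 2 pi rad, from -1 to 1, then the closure, from 0 (fully open) to 1 (shut). A call has 1 to 10 rows; each row is the pose to reach, as a shift and turn from the pose commanded when the call began, turning the shorter way round; what a row does not reach only later rows make up. A row lasts 1/10 s, in which the tool goes at most 50 mm and 8.59 degrees, less where a joint would pass 70% of its speed; a pose out of reach is approached as far as the arm can. A call with a number of a shift or a turn outside -1 to 1 is refused whole. A call with a gripper value outside its range is refused whole. The fingers move at their own pace and stop on an object; FORCE is the grip in N (left out, the last holds). Time passes only in rows, so rows that repeat a pose let the fingers close. It gives the time, the measured TCP pose, the force and the opening at its end, in the units of the state.
- read_state(): the state, without advancing time (a new reading comes with each control period).
- camera(name): name is "scene" or "side" or "wrist"; returns the picture (420x560x3 uint8, red, green, blue); there is no depth.
- get_calibration(name): a dict with "fx", "fy", "cx", "cy" (pixels), "xyz" and "attitude" of the camera in the world. Camera axes: x right, y up, looking along -z (the intrinsics and any distortion apply to the point x, -y, -z); pixel columns grow to the right and rows downward; lengths in m; the calibration is good to about 2 mm. The wrist camera is an equidistant fisheye: a pixel r from the principal point sees the ray r / f radians off the axis. A picture is of the moment at which its call begins: read the wrist's pose just before it. get_calibration takes no time and is no camera call; for the wrist camera it gives the pose at the moment of the call.
- close_job(): hands the job in, once; it reports no verdict.
The state is a dict: "time": time; "joint_positions": joint angles; "joint_vel": joint speeds; "joint_torque": joint torques, N m; "ee_pos": TCP position; "eef_rot": TCP orientation; "ft_force": force on the tool from outside, world axes, zero at the start; "torque": the same for the moment, N m; "width": finger opening in m.
Only numpy, scipy, OpenCV 4.12 (cv2) and the standard library are available. Lean on these libraries where they do the work, as an engineer would, in place of code of your own. Each camera call takes 0.05 s, during which the arm holds its last target.

## Working session

There is one attempt and no reset: what is moved stays moved. The work goes in short steps, Python scripts to look and compute and a shell command to move; the robot and the scene stay as the last step left them, time stands still between calls to the robot, and variables do not carry over. Pictures are saved under pics/ and viewed, and the job is handed in when it is done.

```bash
ls; mkdir -p pics; python3 - <<'E'
from bench import *
import cv2
s=read_state()
print({k:(v if isinstance(v,(int,float)) else [round(float(x),4) for x in v]) for k,v in s.items()})
for n in ["scene","side","wrist"]:
    print(n,get_calibration(n))
    cv2.imwrite(f"pics/{n}0.png",camera(n)[:,:,::-1])
E
```

```text
pics
{'time': 0.0, 'joint_positions': [-1.3416, 0.3329, -0.0647, 1.461, 0.0216, 1.3499, -0.0885], 'joint_vel': [-0.0015, -0.0009, -0.0, 0.0006, 0.0019, -0.0013, 0.001], 'joint_torque': [-0.0011, -62.3242, 0.0238, -38.991, -0.0615, 0.0393, 0.0001], 'ee_pos': [0.1556, 0.6049, 0.2217], 'eef_rot': [0.0883, 0.7016, -0.0893, 0.7015], 'ft_force': [0.6257, 0.3524, -0.5111], 'torque': [-0.0277, -0.0449, -0.0022], 'width': 0.08705740617080829}
scene {'fx': 407.2472524086184, 'fy': 407.2472524086184, 'cx': 283.08825283903826, 'cy': 209.73753835737497, 'xyz': array([ 0.00655655, -0.54387684,  0.47344465]), 'attitude': array([ 0.50263948, -0.17766973, -0.30169848,  0.79042081])}
side {'fx': 389.232935012096, 'fy': 389.232935012096, 'cx': 287.7269282456792, 'cy': 205.44472244904733, 'xyz': array([0.43462898, 0.71208389, 0.65918349]), 'attitude': array([-0.02218771,  0.43188996,  0.90117337, -0.0294165 ])}
wrist {'fx': 325.19226210127806, 'fy': 325.19226210127806, 'cx': 287.0114905113026, 'cy': 211.57558511088058, 'xyz': array([0.07322064, 0.6256498 , 0.38430043]), 'attitude': array([-0.12293192, -0.09449322,  0.60527404,  0.7807702 ])}
```

View pics/scene0.png

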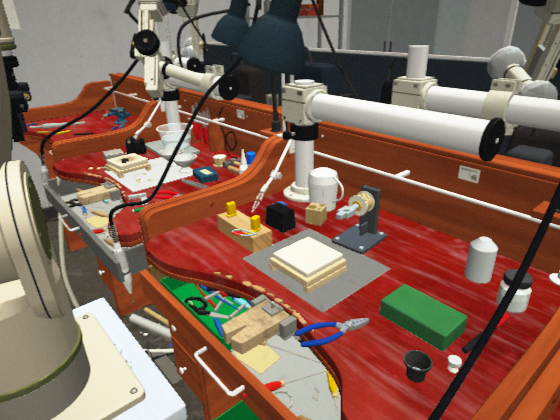

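View pics/side0.png

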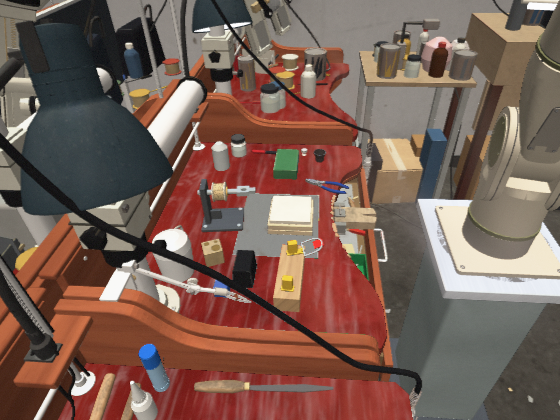

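View pics/wrist0.png

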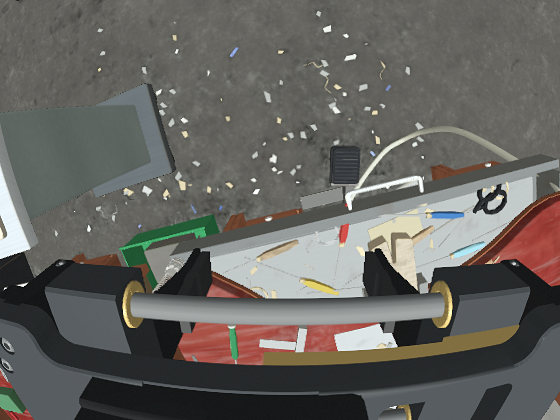

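Overview: the linchpin is at scene (255,222) and side (293,246), with its red tab at side (317,244). The plain pin is at side (287,282), and the stand with the flat spindle end at side (248,189). I'll zoom in next.

```bash
cat > h.py <<'E'
import numpy as np, cv2
from scipy.spatial.transform import Rotation as R
from bench import *
def ray(c,u,v,fish=False):
    x=(u-c['cx'])/c['fx']; y=(v-c['cy'])/c['fy']
    if fish:
        r=np.hypot(x,y); k=np.sin(r)/r if r>1e-9 else 1.; d=np.array([x*k,-y*k,-np.cos(r)])
    else:
        d=np.array([x,-y,-1.]); d/=np.linalg.norm(d)
    return np.array(c['xyz']),R.from_quat(c['attitude']).apply(d)
def proj(c,p,fish=False):
    q=R.from_quat(c['attitude']).inv().apply(np.array(p)-c['xyz']); a=np.array([q[0],-q[1],-q[2]])
    if fish:
        rr=np.hypot(a[0],a[1]); t=np.arctan2(rr,a[2]); m=a[:2]/rr*t
    else: m=a[:2]/a[2]
    return np.array([c['cx']+c['fx']*m[0],c['cy']+c['fy']*m[1]])
def plane(c,u,v,z,fish=False):
    o,d=ray(c,u,v,fish); return o+d*(z-o[2])/d[2]
def tri(rs):
    A=np.zeros((3,3));b=np.zeros(3)
    for o,d in rs:
        M=np.eye(3)-np.outer(d,d);A+=M;b+=M@o
    p=np.linalg.solve(A,b); return p,[np.linalg.norm((np.eye(3)-np.outer(d,d))@(p-o)) for o,d in rs]
def crop(src,dst,x0,y0,x1,y1,k):
    im=cv2.imread(src) if isinstance(src,str) else src
    cv2.imwrite(dst,cv2.resize(im[y0:y1,x0:x1],None,fx=k,fy=k,interpolation=cv2.INTER_CUBIC))
E
python3 - <<'E'
from h import *
crop("pics/scene0.png","pics/sceneA.png",210,180,390,280,4)
crop("pics/side0.png","pics/sideA.png",190,165,340,315,4)
E
```

```text
(no output)
```

View pics/sceneA.png

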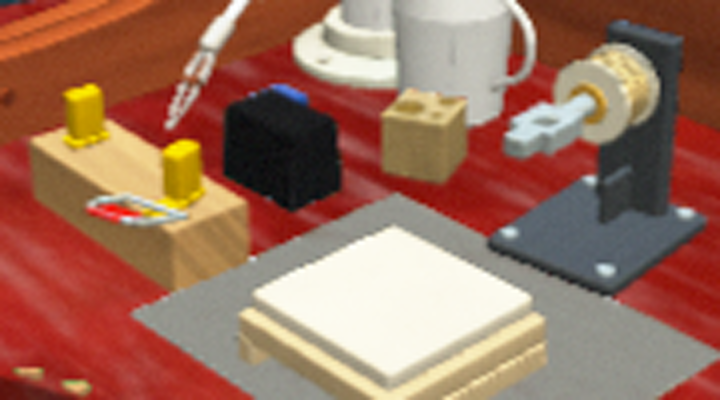

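View pics/sideA.png

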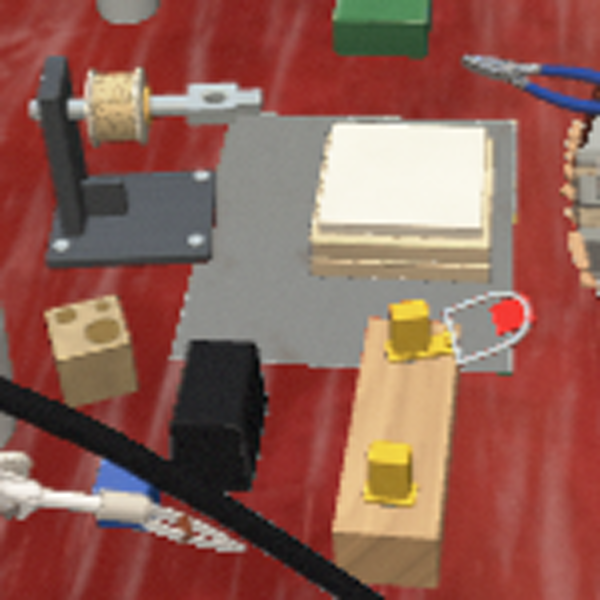

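Scene crop: linchpin head top about (181,149), hole about (541,119). Side crop: head top (409,308), hole (213,97), tab (510,315). I'll convert these to positions.

```bash
python3 - <<'E'
from h import *
np.set_printoptions(precision=4,suppress=True)
cs,cd=get_calibration("scene"),get_calibration("side")
S=lambda a,b:(210+a/4,180+b/4); D=lambda a,b:(190+a/4,165+b/4)
for n,a,b,z in [("lin top",(181,149),(409,308),.074),("plain top",(84,91),(391,453),.074),("hole",(541,119),(213,97),.1),("tab",(116,211),(510,316),.06),("free end",(516,145),(260,98),.1),("hole by spool",(578,108),(160,103),.1)]:
    a=S(*a);b=D(*b)
    p,e=tri([ray(cs,*a),ray(cd,*b)])
    print(n,p,np.array(e),"planes",plane(cs,*a,z)[:2],plane(cd,*b,z)[:2])
# yellow comps
for n,c in (("scene",cs),("side",cd)):
    im=cv2.imread(f"pics/{n}0.png");h=cv2.cvtColor(im,cv2.COLOR_BGR2HSV)
    m=cv2.inRange(h,(22,180,100),(34,255,255))
    k,l,st,ce=cv2.connectedComponentsWithStats(m)
    for i in range(1,k):
        if st[i,4]>30: print(n,st[i],ce[i])
E
```

```text
lin top [0.4781 0.1078 0.0725] [0.0012 0.0012] planes [0.4779 0.1057] [0.477  0.1103]
plain top [0.4816 0.2088 0.0725] [0.0023 0.0023] planes [0.4828 0.2068] [0.4794 0.2115]
hole [ 0.606  -0.0399  0.0999] [0.0006 0.0006] planes [ 0.6069 -0.0397] [ 0.6054 -0.0389]
tab [0.4241 0.0961 0.0584] [0.0018 0.0018] planes [0.4247 0.094 ] [0.4225 0.099 ]
free end [ 0.5788 -0.0464  0.0959] [0.0012 0.0012] planes [ 0.5745 -0.0513] [ 0.5767 -0.0394]
hole by spool [ 0.6386 -0.0381  0.0952] [0.0004 0.0004] planes [ 0.6314 -0.0443] [ 0.6365 -0.0312]
scene [ 56 130  14   4  31] [ 62.6774 131.6452]
scene [226 201  11  16 131] [230.6565 208.8931]
scene [250 215  11  17 141] [254.9716 223.1915]
scene [327 371  10  22 116] [331.75   382.8879]
side [287 240  16  15 111] [293.3694 247.6036]
side [282 276  12  15 119] [287.2521 282.8571]
```

Measured heights agree with what was given: head top 72.5 vs 74 mm, mouth 99.9 vs 100 mm, pin spacing 101 mm. Next I'll check the tool frame and where the lamp is along the path.

```bash
python3 - <<'E'
from h import *
np.set_printoptions(precision=4,suppress=True)
s=read_state();M=R.from_quat(s['eef_rot']).as_matrix();print(M)
c=get_calibration("wrist");print(c['xyz']-s['ee_pos'], R.from_quat(c['attitude']).as_matrix())
cs,cd=get_calibration("scene"),get_calibration("side")
print("lamp tri",tri([ray(cs,290,72),ray(cd,95,210)]))
print("lamp tri2",tri([ray(cs,272,40),ray(cd,95,140)]))
print("arm white knob",tri([ray(cs,492,138),ray(cd,210,65)]))
print(proj(cd,[.156,.605,.22]),proj(cs,[.156,.605,.22]))
# wrist projection into scene of targets
for p in ([.478,.108,.3],[.6,-.04,.3],[.156,.605,.4]): print(proj(cs,p),proj(cd,p))
E
```

```text
[[-0.0002  0.2491  0.9685]
 [-0.001   0.9685 -0.2491]
 [-1.     -0.0011  0.0001]]
[-0.0824  0.0207  0.1625] [[ 0.2494 -0.9219 -0.2964]
 [ 0.9684  0.2371  0.0774]
 [-0.0011 -0.3063  0.9519]]
lamp tri (array([0.7503, 0.3025, 0.3248]), [np.float64(0.014840638659487102), np.float64(0.014840638659487013)])
lamp tri2 (array([0.7064, 0.3037, 0.4205]), [np.float64(0.0033558392806987787), np.float64(0.0033558392806986434)])
arm white knob (array([ 0.7052, -0.2736,  0.2991]), [np.float64(0.019447275660256613), np.float64(0.0194472756602566)])
[622.1103 531.7174] [ 21.0643 137.3883]
[248.61   113.8098] [290.8476 150.12  ]
[347.5368 115.2426] [237.7041 112.5401]
[-3.144  58.4572] [783.4179 453.0892]
```

```bash
python3 - <<'E'
from h import *
np.set_printoptions(precision=4,suppress=True)
cs,cd=get_calibration("scene"),get_calibration("side")
print("tube base top",tri([ray(cs,304,88),ray(cd,112,235)]))
print("knob",tri([ray(cs,487,140),ray(cd,211,56)]))
c0=np.array([.478,.108]);
for z in (.25,.35,.45): print(proj(cs,[.75,-.04,z]),proj(cd,[.75,-.04,z]))
E
```

```text
tube base top (array([0.7628, 0.2785, 0.272 ]), [np.float64(0.031624726387896075), np.float64(0.03162472638789625)])
knob (array([ 0.6958, -0.274 ,  0.3096]), [np.float64(0.031861553082294616), np.float64(0.03186155308229473)])
[392.6052 127.1659] [172.8112 132.2998]
[397.1779  78.8532] [163.0934  88.5641]
[402.2497  25.267 ] [151.7226  37.3893]
```

```bash
python3 -m inch '[[[0.65,-1,0.25,0,0,0.02,0],[0.65,-1,0.25,0,0,0.02,0],[0.65,-1,0.25,0,0,0.02,0],[0.65,-1,0.25,0,0,0.02,0]]]' 20
```

```text
time: 0.55
ee_pos: [0.239, 0.4812, 0.2544]
eef_rot: [0.048, 0.705, -0.047, 0.706]
ft_force: [-0.7, 1.3, 0.6]
width: 0.0868
```

```bash
python3 -m inch '[[[0.65,-1,0,0,0,0.02,0],[0.65,-1,0,0,0,0.02,0],[0.65,-1,0,0,0,0.02,0],[0.65,-1,0,0,0,0.02,0]]]'
```

```text
time: 0.95
ee_pos: [0.3155, 0.3605, 0.2528]
eef_rot: [0.003, 0.707, -0.003, 0.707]
ft_force: [-0.9, 0.6, 0.2]
width: 0.0869
```

```bash
python3 -m inch '[[[0.65,-1,0,0,0,0.02,0],[0.65,-1,0,0,0,0.02,0],[0.65,-1,0,0,0,0.02,0],[0.65,-1,0,0,0,0.02,0]]]'
```

```text
time: 1.35
ee_pos: [0.3926, 0.2405, 0.2527]
eef_rot: [-0.042, 0.706, 0.041, 0.706]
ft_force: [0.6, 0.2, 0.7]
width: 0.087
```

```bash
python3 -m inch '[[[0.65,-1,0,0,0,0.014,0],[0.65,-1,0,0,0,0.014,0],[0.65,-1,0,0,0,0.014,0],[0.65,-1,0,0,0,0.014,0],[0.65,-1,0,0,0,0.014,0],[0.65,-1,0,0,0,0.014,0]]]'; python3 - <<'E'
from h import *
import json
c=get_calibration("wrist");im=camera("wrist")
cv2.imwrite("pics/wrist1.png",im[:,:,::-1])
json.dump({k:np.array(v).tolist() for k,v in c.items()},open("w1.json","w"))
E
```

```text
time: 1.95
ee_pos: [0.4671, 0.1269, 0.2524]
eef_rot: [-0.076, 0.703, 0.076, 0.703]
ft_force: [0.7, 0.1, -0.5]
width: 0.0868
```

View pics/wrist1.png

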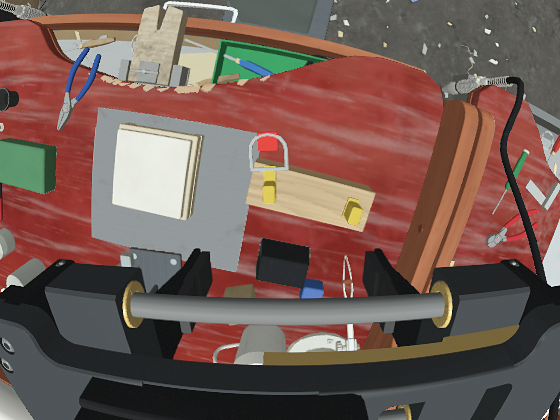

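The wrist view shows the linchpin head at (269,180), its ring and red tab at (268,143), and the plain pin at (352,210). Zooming in.

```bash
python3 - <<'E'
from h import *
crop("pics/wrist1.png","pics/wrist1A.png",235,120,385,240,5)
E
```

```text
(no output)
```

View pics/wrist1A.png

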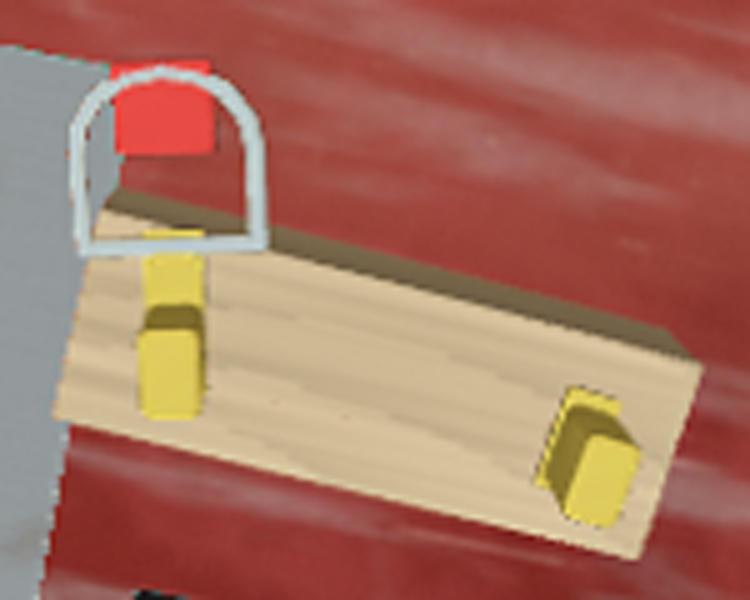

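```bash
python3 - <<'E'
from h import *
import json
np.set_printoptions(precision=4,suppress=True)
c=json.load(open("w1.json"))
P=lambda a,b,z:plane(c,235+a/5,120+b/5,z,True)
t=P(172,375,.074);pl=P(603,481,.074)
print("head",t,"plain",pl,np.linalg.norm(t-pl))
a=P(80,247,.047);b=P(267,240,.047);print("hinge",a,b,np.linalg.norm(a-b),np.degrees(np.arctan2(*(b-a)[[1,0]])))
q=[P(u,v,.074) for u,v in((140,332),(203,330),(202,414),(140,418))]
print("head corners",*q)
for i,j in((0,3),(1,2),(0,1),(3,2)): d=q[i]-q[j];print(np.linalg.norm(d),np.degrees(np.arctan2(d[1],d[0])))
m=(a+b)/2;d=m-t;print("pin->hinge",d,np.linalg.norm(d[:2]),np.degrees(np.arctan2(d[1],d[0])))
# shoulder mid edge
e=P(173,232,.045);d=e-t;print("shoulder end",d,np.degrees(np.arctan2(d[1],d[0])))
s=read_state();M=R.from_quat(s['eef_rot']).as_matrix();print(s['ee_pos'],M[:,1],np.degrees(np.arctan2(M[1,1],M[0,1])))
E
```

```text
head [0.4766 0.1088 0.074 ] plain [0.4799 0.2079 0.074 ] 0.09916790720469935
hinge [0.4585 0.082  0.047 ] [0.4479 0.1238 0.047 ] 0.04307514767710448 104.2139099758408
head corners [0.4687 0.1002 0.074 ] [0.4654 0.1134 0.074 ] [0.4839 0.117  0.074 ] [0.4876 0.1039 0.074 ]
0.0193458225770101 -168.8482351180922
0.018851836468761703 -168.90197841876926
0.013612147046318185 -75.99527747972787
0.013628039449164298 -73.9168161192306
pin->hinge [-0.0234 -0.0059 -0.027 ] 0.024168282150122386 -165.7581843164985
shoulder end [-0.0256 -0.0065 -0.029 ] -165.67099805836807
[0.4671 0.1269 0.2524] [-0.2139  0.9768  0.0003] 102.35372290285264
```

Linchpin axis is about (0.4768, 0.1085), pin y at about 104°. Checks hold: 99 mm spacing, 43 mm ring width, hinge 24.2 mm out. Going down to grip it.

```bash
python3 -m inch '[[[0.082,-0.153,-0.4,0,0,0.004,0],[0.082,-0.153,-0.8,0,0,0.004,0],[0.082,-0.153,-1,0,0,0.004,0],[0.082,-0.153,-1,0,0,0.004,0]]]'; python3 -m inch '[[[0,0,-0.3,0,0,0,0],[0,0,-0.6,0,0,0,0],[0,0,-0.728,0,0,0,0],[0,0,-0.728,0,0,0,0],[0,0,-0.728,0,0,0,0]]]'
```

```text
time: 2.4
ee_pos: [0.4749, 0.1074, 0.1295]
eef_rot: [-0.085, 0.704, 0.084, 0.7]
ft_force: [-0.7, 0.4, 0.1]
width: 0.0872
time: 2.9
ee_pos: [0.4785, 0.108, 0.0469]
eef_rot: [-0.084, 0.701, 0.085, 0.703]
ft_force: [0.6, -0.5, 0.9]
width: 0.0871
```

```bash
python3 -m inch '[[[0,0,0,0,0,0,1],[0,0,0,0,0,0,1],[0,0,0,0,0,0,1],[0,0,0,0,0,0,1],[0,0,0,0,0,0,1],[0,0,0,0,0,0,1],[0,0,0,0,0,0,1],[0,0,0,0,0,0,1]]]' 30; python3 - <<'E'
from h import *
print(read_state()['ee_pos'])
im=camera("side")[:,:,::-1];cv2.imwrite("pics/side2.png",im);crop(im,"pics/side2A.png",190,150,390,300,4)
im=camera("wrist")[:,:,::-1];cv2.imwrite("pics/wrist2.png",im)
E
```

```text
time: 3.7
ee_pos: [0.4775, 0.1069, 0.0452]
eef_rot: [-0.084, 0.702, 0.084, 0.702]
ft_force: [0.5, 0.2, 0.3]
width: 0.031
[0.47752418 0.10694535 0.04519088]
```

View pics/side2A.png

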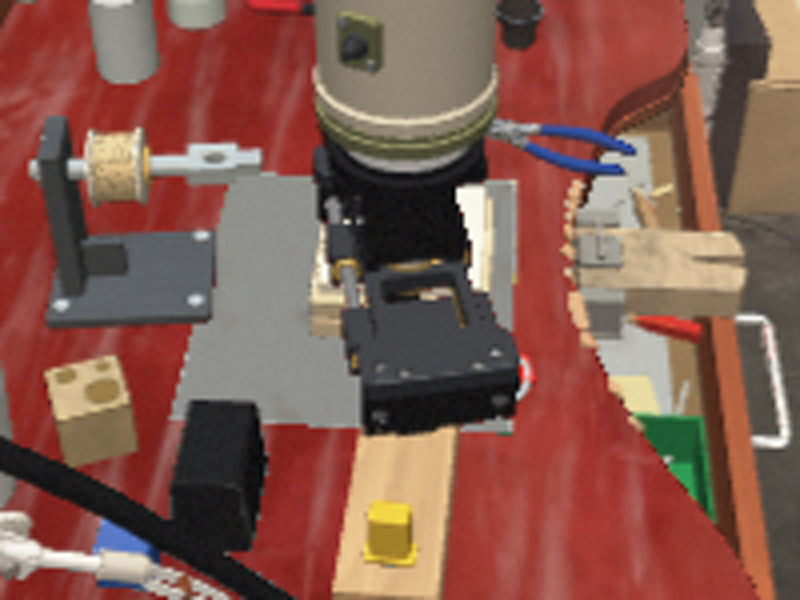

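View pics/wrist2.png

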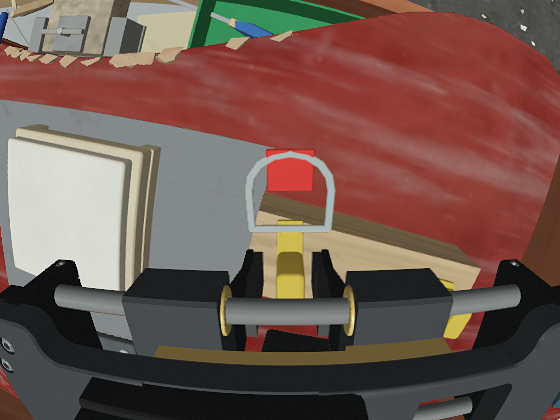

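The fingers are still closing (31 mm) and sit centred either side of the head, with the ring at (290,190) pointing towards the robot. Continuing.

```bash
python3 -m inch '[[[0,0,0,0,0,0,1],[0,0,0,0,0,0,1],[0,0,0,0,0,0,1],[0,0,0,0,0,0,1],[0,0,0,0,0,0,1]]]' 35; python3 - <<'E'
from h import *
s=read_state();M=R.from_quat(s['eef_rot']).as_matrix();print(s['ee_pos'],s['width'],np.degrees(np.arctan2(M[1,1],M[0,1])),M[:,0],s['ft_force'])
im=camera("wrist")[:,:,::-1];cv2.imwrite("pics/wrist3.png",im);crop(im,"pics/wrist3A.png",220,130,370,340,3.8)
E
```

```text
time: 4.3
ee_pos: [0.4775, 0.107, 0.0452]
eef_rot: [-0.084, 0.702, 0.084, 0.702]
ft_force: [0.1, 0.3, -1.2]
width: 0.0137
[0.47752095 0.10697118 0.04519312] 0.01369267676065775 103.65482613775715 [-6.48740379e-05  9.78819523e-05 -9.99999993e-01] [ 0.0580814   0.33049417 -1.19775637]
```

View pics/wrist3A.png

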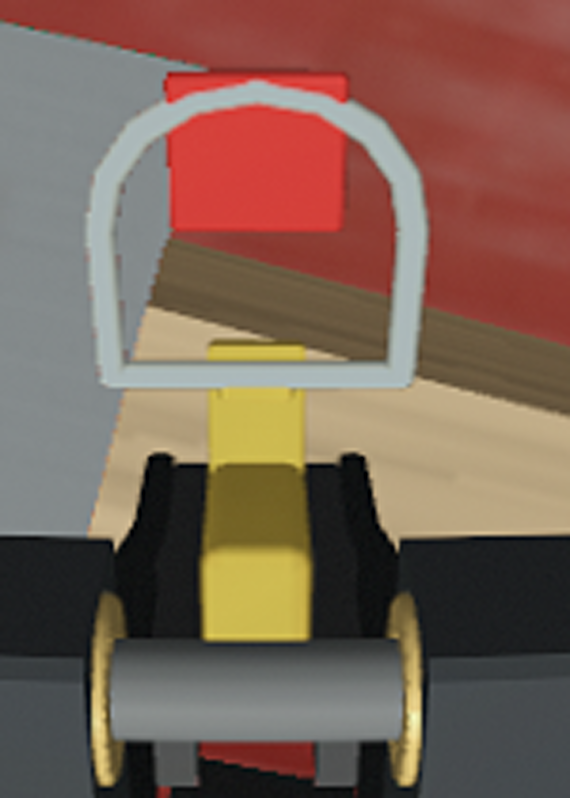

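The head is gripped square (13.7 mm opening), with the ring aligned with the tool. Lifting straight up.

```bash
python3 -m inch '[[[0,0,0.1,0,0,0,1],[0,0,0.25,0,0,0,1],[0,0,0.5,0,0,0,1],[0,0,0.8,0,0,0,1],[0,0,1,0,0,0,1],[0,0,1,0,0,0,1],[0,0,1,0,0,0,1]]]'; python3 - <<'E'
from h import *
import json
s=read_state();M=R.from_quat(s['eef_rot']).as_matrix();print(s['ee_pos'],s['width'],np.degrees(np.arctan2(M[1,1],M[0,1])),s['ft_force'])
c=get_calibration("wrist")
im=camera("wrist")[:,:,::-1];cv2.imwrite("pics/wrist4.png",im)
json.dump({k:np.array(v).tolist() for k,v in c.items()},open("w4.json","w"))
im=camera("scene")[:,:,::-1];cv2.imwrite("pics/scene4.png",im);crop(im,"pics/scene4A.png",200,130,400,280,4)
E
```

```text
time: 5.05
ee_pos: [0.4776, 0.1069, 0.1658]
eef_rot: [-0.084, 0.702, 0.084, 0.702]
ft_force: [0.5, -0.2, -1.6]
width: 0.0136
[0.47761798 0.10691733 0.16576578] 0.013620115211423837 103.64574915348878 [ 0.49289392 -0.20319419 -1.58903636]
```

View pics/scene4A.png

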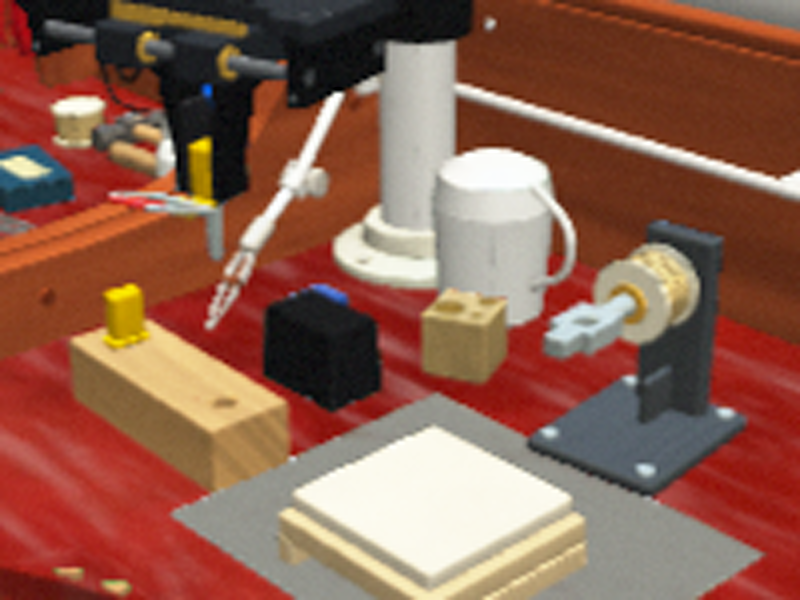

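View pics/wrist4.png

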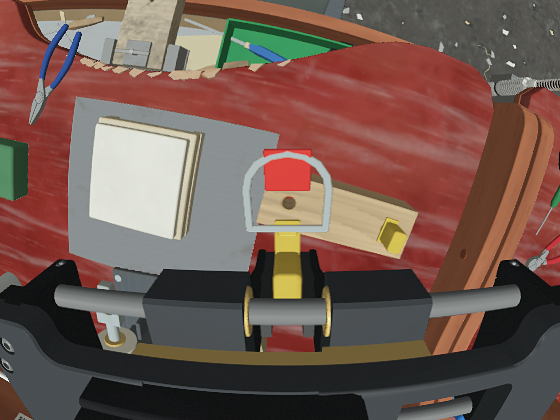

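Pin held; the block hole it came from is at wrist (289,203). Now I'll measure the grip offset and move to a viewpoint that shows the spindle hole.

```bash
python3 -m inch '[[[0.4,-0.15,0,0,0,0,1],[0.8,-0.3,0,0,0,0,1],[1,-0.39,0,0,0,0,1],[1,-0.39,0,0,0,0,1],[1,-0.39,0,0,0,0,1],[1,-0.39,0,0,0,0,1]]]'; python3 - <<'E'
from h import *
import json
np.set_printoptions(precision=4,suppress=True)
c=json.load(open("w4.json"));print("block hole",plane(c,289,203,.04,True))
s=read_state();M=R.from_quat(s['eef_rot']).as_matrix();print(s['ee_pos'],s['width'],np.degrees(np.arctan2(M[1,1],M[0,1])),s['ft_force'])
c=get_calibration("wrist")
im=camera("wrist")[:,:,::-1];cv2.imwrite("pics/wrist5.png",im)
json.dump({k:np.array(v).tolist() for k,v in c.items()},open("w5.json","w"))
E
```

```text
time: 5.75
ee_pos: [0.5965, 0.0607, 0.1644]
eef_rot: [-0.084, 0.703, 0.084, 0.701]
ft_force: [-0.2, 0.5, -0.7]
width: 0.0139
block hole [0.4766 0.1081 0.04  ]
[0.5965 0.0607 0.1644] 0.013885168880231296 103.69008335217298 [-0.1811  0.4924 -0.7114]
```

View pics/wrist5.png

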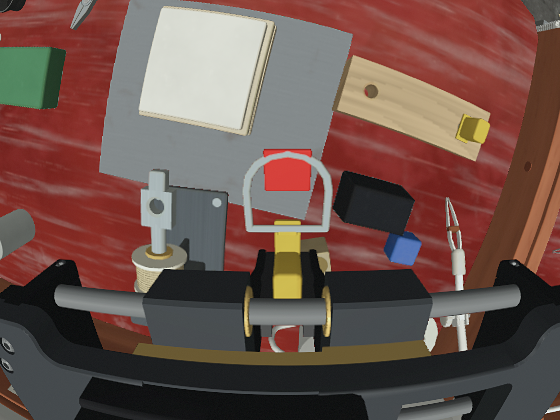

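```bash
python3 - <<'E'
from h import *
crop("pics/wrist5.png","pics/wrist5A.png",125,160,205,280,5)
E
```

```text
(no output)
```

View pics/wrist5A.png

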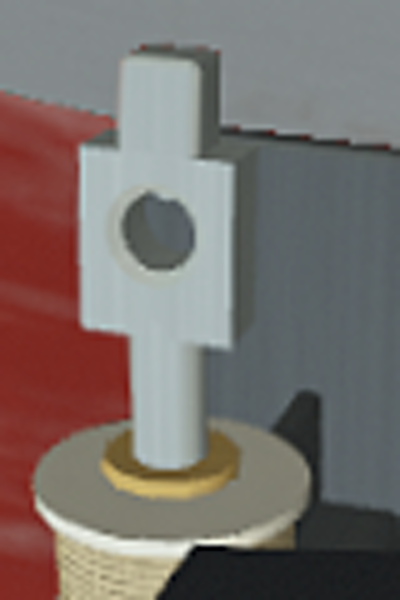

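```bash
python3 - <<'E'
from h import *
import json
np.set_printoptions(precision=4,suppress=True)
c=json.load(open("w5.json"))
P=lambda a,b,z=.1:plane(c,125+a/5,160+b/5,z,True)
h=P(153,235);print("hole",h, "mouth w",np.linalg.norm(P(107,236)-P(197,236)))
for (a,b) in [((80,328),(82,147)),((232,348),(237,160)),((118,145),(122,58)),((197,152),(200,58))]:
    d=P(*b)-P(*a);print(np.degrees(np.arctan2(d[1],d[0]))%360,np.linalg.norm(d))
for a,b in [((82,147),(237,160)),((80,328),(232,348)),((122,58),(200,58))]:
    d=P(*b)-P(*a);print("cross",np.degrees(np.arctan2(d[1],d[0])),np.linalg.norm(d))
e=P(161,57);d=e-h;print("end dist",d,np.linalg.norm(d),np.degrees(np.arctan2(d[1],d[0]))%360)
e=(P(82,147)+P(237,160)+P(80,328)+P(232,348))/4;print("plate ctr",e)
im=cv2.imread("pics/scene0.png");
E
```

```text
hole [ 0.6049 -0.0421  0.1   ] mouth w 0.01553609555129482
184.86964496310907 0.03002582231089317
185.71892456537333 0.030493507501443542
184.59167708521312 0.013653111916274076
186.25031397511515 0.014520209061191027
cross 98.2018477214005 0.026112665198472232
cross 97.14439419456644 0.02654141203461107
cross 101.81631190503923 0.012960231352287377
end dist [-0.0281 -0.0023  0.    ] 0.02816252174179546 184.6340228350992
plate ctr [ 0.6068 -0.0415  0.1   ]
```

Measured hole at about (0.6055, −0.0415), with the spindle's free end at about 186° (28.2 mm out, given as 28). The pin's x is at 193.7°, so I turn it −7.5° while moving over the hole.

```bash
python3 -m inch '[[[0.03,-0.3,0,0,0,-0.01,1],[0.06,-0.6,0,0,0,-0.0205,1],[0.069,-0.852,0,0,0,-0.0205,1],[0.069,-0.852,0,0,0,-0.0205,1],[0.069,-0.852,0,0,0,-0.0205,1],[0.069,-0.852,0,0,0,-0.0205,1]]]'; python3 - <<'E'
from h import *
import json
s=read_state();M=R.from_quat(s['eef_rot']).as_matrix();print(s['ee_pos'],s['width'],np.degrees(np.arctan2(M[1,1],M[0,1])),s['ft_force'],M[:,0])
for n in("scene","side"):
    im=camera(n)[:,:,::-1];cv2.imwrite(f"pics/{n}6.png",im)
    if n=="scene": crop(im,"pics/scene6A.png",300,120,400,220,6)
    else: crop(im,"pics/side6A.png",190,110,290,210,6)
E
```

```text
time: 6.4
ee_pos: [0.6056, -0.0402, 0.1652]
eef_rot: [-0.039, 0.706, 0.04, 0.706]
ft_force: [0.5, 0.2, -0.7]
width: 0.0136
[ 0.60561456 -0.04017314  0.16522977] 0.013601410306610488 96.40025676142305 [ 0.50048787  0.20060271 -0.71219608] [-1.07235260e-04  1.24994261e-03 -9.99999213e-01]
```

View pics/scene6A.png

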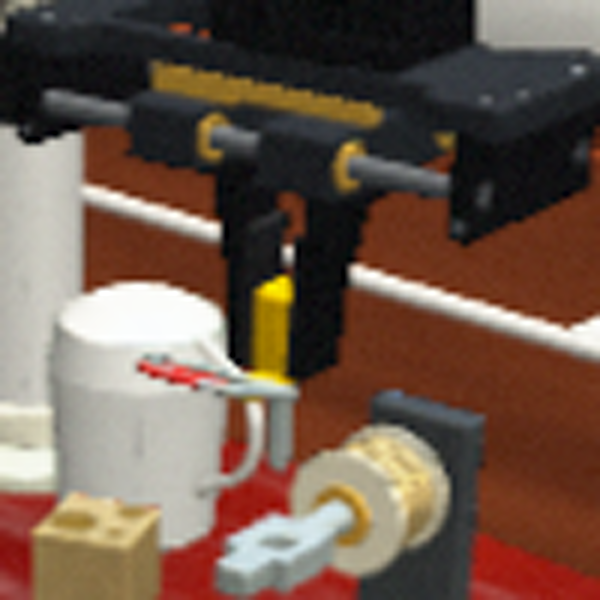

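View pics/side6A.png

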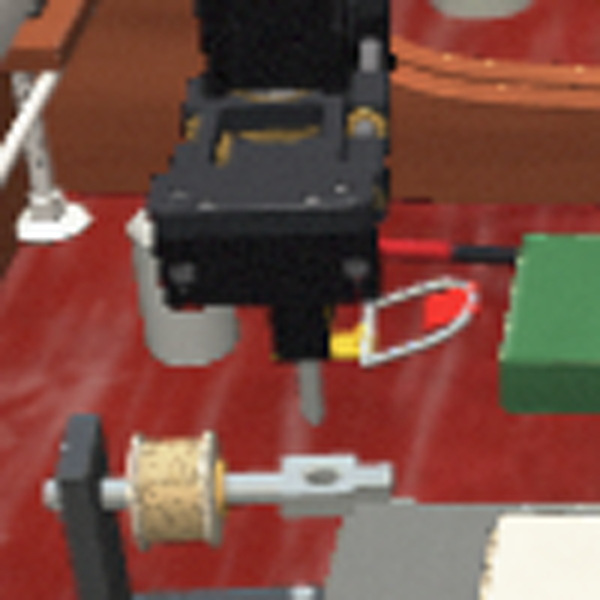

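```bash
python3 - <<'E'
from h import *
np.set_printoptions(precision=4,suppress=True)
cs,cd=get_calibration("scene"),get_calibration("side")
S=lambda a,b:(300+a/6,120+b/6);D=lambda a,b:(190+a/6,110+b/6)
p,e=tri([ray(cs,*S(281,464)),ray(cd,*D(313,420))]);print("tip",p,e)
h,e=tri([ray(cs,*S(282,543)),ray(cd,*D(323,475))]);print("hole",h,e)
print("planes tip",plane(cs,*S(281,464),.126),plane(cd,*D(313,420),.126),"hole",plane(cs,*S(282,543),.1),plane(cd,*D(323,475),.1))
p2,e=tri([ray(cs,*S(282,400)),ray(cd,*D(309,365))]);print("upper shank",p2,e)
E
```

```text
tip [ 0.6071 -0.0407  0.1276] [np.float64(0.0016875352223694334), np.float64(0.0016875352223694143)]
hole [ 0.6061 -0.0436  0.0985] [np.float64(0.001817880158637647), np.float64(0.0018178801586376477)]
planes tip [ 0.6129 -0.0373  0.126 ] [ 0.6061 -0.0408  0.126 ] hole [ 0.6068 -0.0446  0.1   ] [ 0.6041 -0.0393  0.1   ]
upper shank [ 0.606  -0.0414  0.1526] [np.float64(0.0008728505577374168), np.float64(0.0008728505577375625)]
```

```bash
python3 -c "
from bench import *
s=read_state();print(s['time'],s['ee_pos'])"; python3 -m inch '[[[0,-0.005,-0.05,0,0,0,1],[0,-0.005,-0.1,0,0,0,1],[0,-0.005,-0.1,0,0,0,1]]]'; python3 -c "
from bench import *
s=read_state();print(s['time'],s['ee_pos'])"
```

```text
6.5 [ 0.60573665 -0.04030336  0.16518154]
time: 6.8
ee_pos: [0.6051, -0.0423, 0.1519]
eef_rot: [-0.039, 0.707, 0.039, 0.705]
ft_force: [0.1, -0.6, -1.5]
width: 0.0137
6.8 [ 0.60514391 -0.04233856  0.15188496]
```

```bash
python3 -m inch '[[[0.004,0,-0.06,0,0,0,1],[0.004,0,-0.12,0,0,0,1],[0.004,0,-0.16,0,0,0,1],[0.004,0,-0.2,0,0,0,1],[0.004,0,-0.2,0,0,0,1]]]'; python3 - <<'E'
from h import *
s=read_state();print(s['ee_pos'],s['width'],s['ft_force'],s['torque'])
for n in("scene","side"):
    im=camera(n)[:,:,::-1];cv2.imwrite(f"pics/{n}7.png",im)
    if n=="scene": crop(im,"pics/scene7A.png",300,120,400,220,6)
    else: crop(im,"pics/side7A.png",190,110,290,210,6)
E
```

```text
time: 7.3
ee_pos: [0.6059, -0.0427, 0.1284]
eef_rot: [-0.039, 0.706, 0.039, 0.706]
ft_force: [-1.0, 1.1, -0.9]
width: 0.0139
[ 0.605904   -0.04268163  0.12837761] 0.013869276512486763 [-0.97220051  1.088949   -0.91090851] [ 0.0664851   0.03051428 -0.00572266]
```

View pics/scene7A.png

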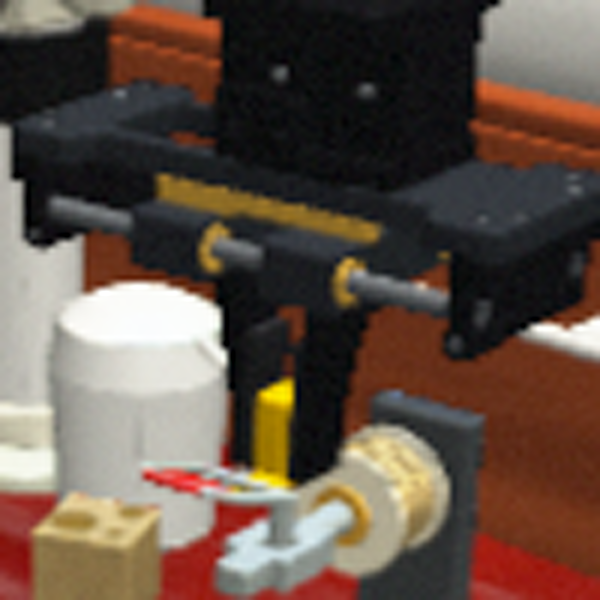

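View pics/side7A.png

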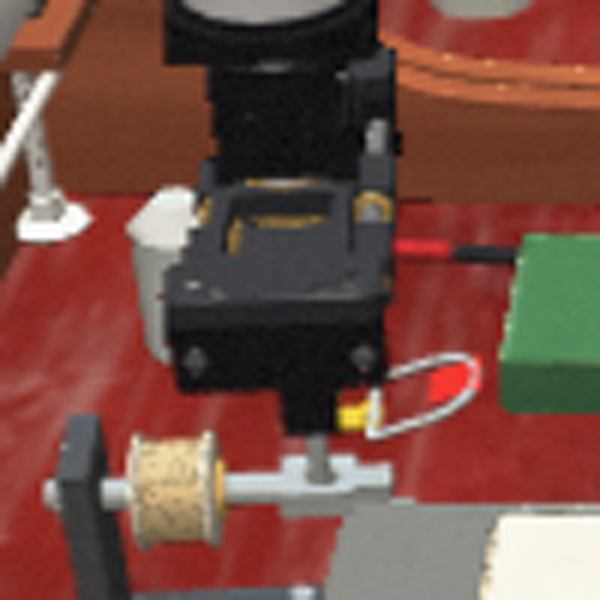

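The shank has entered the hole with almost no force (about 1 N). Pressing on down to the shoulder.

```bash
python3 -m inch '[[[0,0,-0.06,0,0,0,1],[0,0,-0.12,0,0,0,1],[0,0,-0.16,0,0,0,1],[0,0,-0.19,0,0,0,1],[0,0,-0.19,0,0,0,1]]]'; python3 -c "
from bench import *
s=read_state();print(s['time'],s['ee_pos'],s['ft_force'],s['torque'])"
```

```text
time: 7.9
ee_pos: [0.6061, -0.0427, 0.1059]
eef_rot: [-0.039, 0.706, 0.039, 0.706]
ft_force: [0.6, 1.1, -1.6]
width: 0.0137
7.9 [ 0.60611607 -0.04274124  0.10587042] [ 0.60319155  1.06911105 -1.56214319] [ 0.06742434 -0.05017079 -0.01086025]
```

```bash
python3 -m inch '[[[0,0,-0.012,0,0,0,1],[0,0,-0.012,0,0,0,1],[0,0,-0.012,0,0,0,1]]]'; python3 -c "
from bench import *
s=read_state();print(s['time'],s['ee_pos'],s['ft_force'],s['torque'])"
```

```text
time: 8.2
ee_pos: [0.6064, -0.0428, 0.1052]
eef_rot: [-0.039, 0.706, 0.039, 0.706]
ft_force: [-0.6, 0.7, 1.2]
width: 0.0137
8.2 [ 0.60643463 -0.04277642  0.10523307] [-0.59913105  0.66068225  1.16935229] [-0.05546398  0.24761572  0.02719283]
```

```bash
python3 -m inch '[[[0,0,-0.012,0,0,0,1],[0,0,-0.012,0,0,0,1],[0,0,-0.012,0,0,0,1]]]'; python3 - <<'E'
from h import *
s=read_state();print(s['time'],s['ee_pos'],s['ft_force'],s['torque'])
for n in("scene","side"):
    im=camera(n)[:,:,::-1];cv2.imwrite(f"pics/{n}8.png",im)
    if n=="scene": crop(im,"pics/scene8A.png",300,150,400,230,6)
    else: crop(im,"pics/side8A.png",190,130,290,210,6)
E
```

```text
time: 8.5
ee_pos: [0.6065, -0.0428, 0.1052]
eef_rot: [-0.038, 0.706, 0.039, 0.706]
ft_force: [-6.6, 1.2, 15.0]
width: 0.0133
8.5 [ 0.6065047  -0.04277642  0.10518344] [-6.60720967  1.19519439 15.02620056] [0.15194748 1.70577419 0.05348604]
```

View pics/scene8A.png

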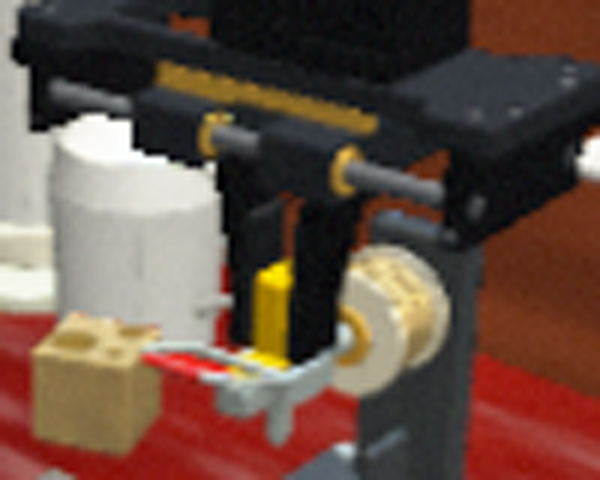

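View pics/side8A.png

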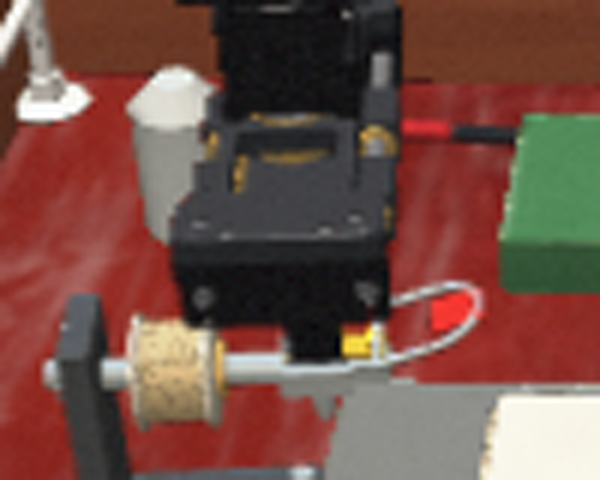

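Shoulder seated: TCP stopped at 105.2 mm with 15 N upward, and the shank shows below the steel. I'll relax the push, open, and rise.

```bash
python3 -m inch '[[[0,0,0.012,0,0,0,1],[0,0,0.012,0,0,0,0.5],[0,0,0.012,0,0,0,0.5],[0,0,0.012,0,0,0,0.5],[0,0,0.012,0,0,0,0.5],[0,0,0.012,0,0,0,0.5],[0,0,0.012,0,0,0,0.5]]]'; python3 -m inch '[[[0,0,0.1,0,0,0,0.5],[0,0,0.3,0,0,0,0.5],[0,0,0.6,0,0,0,0.5],[0,0,0.75,0,0,0,0.5],[0,0,0.75,0,0,0,0.5]]]'; python3 - <<'E'
from h import *
import json
s=read_state();print(s['time'],s['ee_pos'],s['ft_force'],s['width'])
c=get_calibration("wrist");json.dump({k:np.array(v).tolist() for k,v in c.items()},open("w9.json","w"))
for n in("side","wrist"):
    im=camera(n)[:,:,::-1];cv2.imwrite(f"pics/{n}9.png",im)
    if n=="side": crop(im,"pics/side9A.png",190,130,290,210,6)
E
```

```text
time: 9.3
ee_pos: [0.6063, -0.0427, 0.1049]
eef_rot: [-0.039, 0.706, 0.039, 0.706]
ft_force: [1.0, -0.2, 0.5]
width: 0.0427
time: 9.8
ee_pos: [0.6079, -0.043, 0.199]
eef_rot: [-0.038, 0.704, 0.039, 0.708]
ft_force: [0.4, 0.3, -0.5]
width: 0.0438
9.8 [ 0.60794404 -0.043038    0.19899695] [ 0.39091058  0.30093717 -0.46907723] 0.043773251674581515
```

View pics/side9A.png

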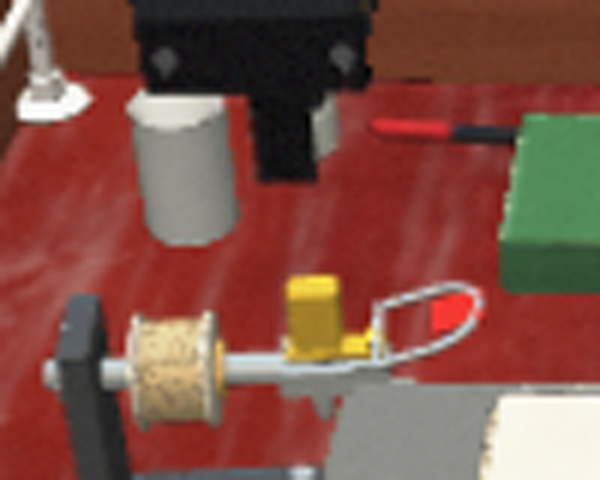

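View pics/wrist9.png

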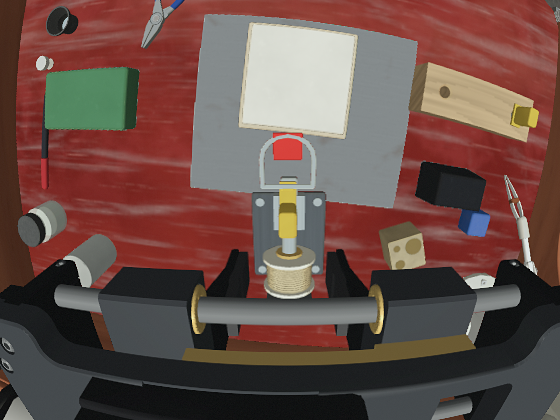

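The pin is seated and upright, ring towards the free end: hinge at wrist (288,186), tab at (288,147), in line with the spindle. Next I shut the fingers 52 mm out along the pin's x.

```bash
python3 -m inch '[[[-0.2,-0.024,0,0,0,0,1],[-0.431,-0.048,0,0,0,0,1],[-0.431,-0.048,0,0,0,0,1],[-0.431,-0.048,-0.2,0,0,0,1],[-0.431,-0.048,-0.2,0,0,0,1],[-0.431,-0.048,-0.2,0,0,0,1],[-0.431,-0.048,-0.2,0,0,0,1],[-0.431,-0.048,-0.2,0,0,0,1],[-0.431,-0.048,-0.2,0,0,0,1],[-0.431,-0.048,-0.2,0,0,0,1]]]'; python3 - <<'E'
from h import *
s=read_state();print(s['time'],s['ee_pos'],s['ft_force'],s['width'])
im=camera("wrist")[:,:,::-1];cv2.imwrite("pics/wrist10.png",im)
E
```

```text
time: 10.9
ee_pos: [0.5548, -0.0484, 0.1713]
eef_rot: [-0.039, 0.706, 0.039, 0.706]
ft_force: [-0.4, -0.0, -0.1]
width: 0.0006
10.9 [ 0.55475267 -0.04844325  0.17125268] [-0.35623685 -0.04822803 -0.0933136 ] 0.0006281810009899486
```

View pics/wrist10.png

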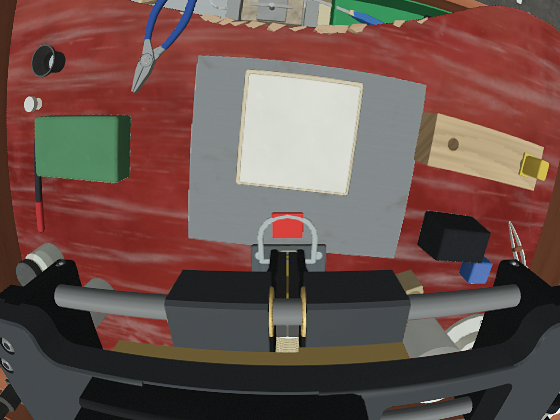

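The fingers are shut (0.6 mm) and centred on the ring's line in y, with the tab at (287,222). Pressing down.

```bash
python3 -m inch '[[[0,0,-0.15,0,0,0,1],[0,0,-0.3,0,0,0,1],[0,0,-0.4,0,0,0,1],[0,0,-0.5,0,0,0,1],[0,0,-0.6,0,0,0,1],[0,0,-0.6,0,0,0,1]]]'; python3 -m inch '[[[0,0,-0.1,0,0,0,1],[0,0,-0.2,0,0,0,1],[0,0,-0.285,0,0,0,1],[0,0,-0.285,0,0,0,1],[0,0,-0.285,0,0,0,1]]]';python3 - <<'E'
from h import *
s=read_state();print(s['time'],s['ee_pos'],s['ft_force'],s['width'])
im=camera("side")[:,:,::-1];cv2.imwrite("pics/side11.png",im);crop(im,"pics/side11A.png",190,110,310,220,6)
E
```

```text
time: 11.55
ee_pos: [0.5538, -0.0484, 0.0975]
eef_rot: [-0.039, 0.707, 0.039, 0.705]
ft_force: [-0.7, 0.2, 0.2]
width: 0.0005
time: 12.05
ee_pos: [0.5544, -0.0486, 0.0645]
eef_rot: [-0.039, 0.706, 0.039, 0.706]
ft_force: [-0.4, -0.3, -0.2]
width: 0.0004
12.05 [ 0.55442425 -0.04857975  0.06453825] [-0.39137678 -0.32449604 -0.23224276] 0.0003690860291475231
```

View pics/side11A.png

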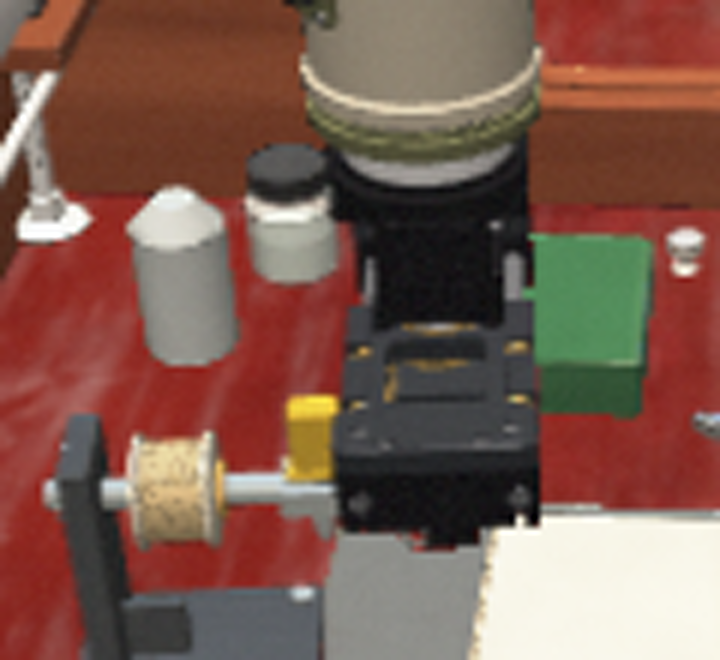

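```bash
python3 -m inch '[[[0,0,0.1,0,0,0,1],[0,0,0.4,0,0,0,1],[0,0,0.8,0,0,0,1],[0,0,1,0,0,0,1],[0,0,1,0,0,0,1]]]'; python3 - <<'E'
from h import *
s=read_state();print(s['time'],s['ee_pos'],s['ft_force'],s['width'])
for n in("side","scene","wrist"):
    im=camera(n)[:,:,::-1];cv2.imwrite(f"pics/{n}12.png",im)
    if n=="side": crop(im,"pics/side12A.png",190,130,310,220,6)
    if n=="scene": crop(im,"pics/scene12A.png",300,130,400,230,6)
E
```

```text
time: 12.6
ee_pos: [0.5569, -0.0489, 0.19]
eef_rot: [-0.038, 0.703, 0.039, 0.709]
ft_force: [0.2, -0.9, -0.4]
width: 0.0001
12.6 [ 0.55689456 -0.04886648  0.19004526] [ 0.21889944 -0.93736342 -0.42468386] 0.00013112098104824197
```

View pics/side12A.png

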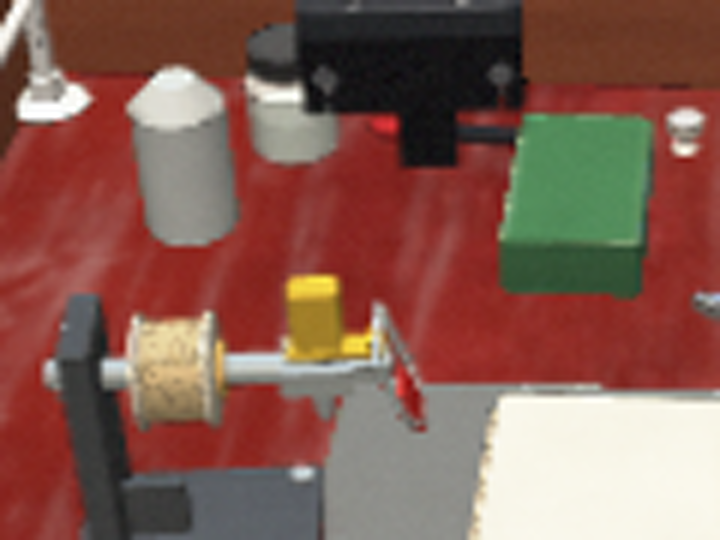

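View pics/scene12A.png

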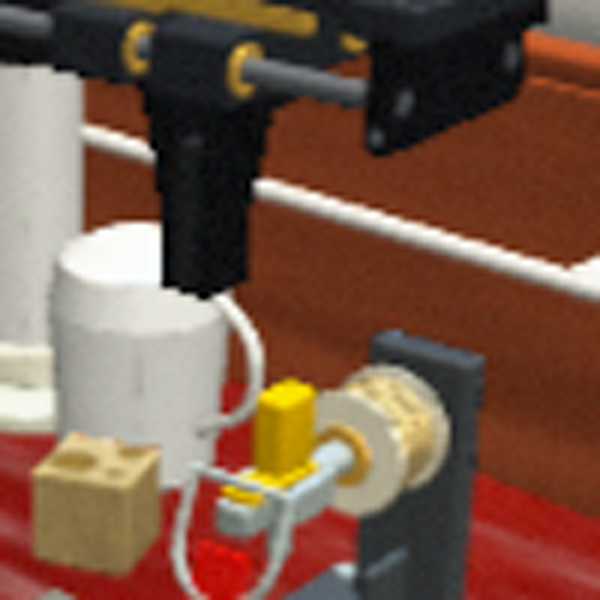

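The ring has swung round the free end; the tab sits below the spindle at side crop (409,398) and scene crop (222,568). Measuring it, along with the head height.

```bash
python3 - <<'E'
from h import *
np.set_printoptions(precision=4,suppress=True)
cs,cd=get_calibration("scene"),get_calibration("side")
S=lambda a,b:(300+a/6,130+b/6);D=lambda a,b:(190+a/6,130+b/6)
for n,a,b in [("tab",(222,568),(409,398)),("head top",(284,388),(313,283)),("lower shank?",(0,0),(0,0)),("hinge L",(200,468),(380,355)),("hinge R",(288,497),(380,305))]:
    if a==(0,0): continue
    p,e=tri([ray(cs,*S(*a)),ray(cd,*D(*b))]);print(n,p,e[0])
h=np.array([.6063,-.0428]);u=-np.array([np.cos(np.radians(6.4)),np.sin(np.radians(6.4))])
for th in(0.9,1,1.1,1.2,1.3,1.45):
    q=h+u*(.024+.035*np.cos(th));z=.107-.035*np.sin(th)
    print(th,q,z,(proj(cs,[*q,z])-[300,130])*6,(proj(cd,[*q,z])-[190,130])*6)
E
```

```text
tab [ 0.5731 -0.0455  0.077 ] 0.0026203853253221193
head top [ 0.6065 -0.0424  0.1345] 0.0014453349952642668
hinge L [ 0.5795 -0.0297  0.1089] 0.0009834293376044681
hinge R [ 0.5846 -0.065   0.1084] 0.0011198496141366814
0.9 [ 0.5608 -0.0479] 0.07958355816303808 [197.3425 580.1642] [434.4628 385.8908]
1 [ 0.5637 -0.0476] 0.07754851553172362 [202.1168 582.4339] [427.8298 390.0724]
1.1 [ 0.5667 -0.0472] 0.07580774239784975 [207.2137 583.7353] [420.7134 393.6926]
1.2 [ 0.5698 -0.0469] 0.07437863199114708 [212.5798 584.065 ] [413.1819 396.7193]
1.3 [ 0.5731 -0.0465] 0.07327546351039824 [218.1599 583.429 ] [405.3068 399.1257]
1.45 [ 0.5783 -0.0459] 0.0722550453136844 [226.8084 580.7001] [393.0126 401.5272]
```

```bash
python3 -m inch '[[[0,0,0.2,0,0,0,1],[0,0,0.2,0,0,0,1],[0,0,0.2,0,0,0,1],[0,0,0.2,0,0,0,1]]]'; python3 - <<'E'
from h import *
im=camera("scene")[:,:,::-1];crop(im,"pics/scene13.png",200,130,400,280,4)
E
```

```text
time: 13.15
ee_pos: [0.554, -0.0484, 0.2076]
eef_rot: [-0.039, 0.707, 0.039, 0.705]
ft_force: [-1.2, -0.6, 0.2]
width: 0.0007
```

View pics/scene13.png

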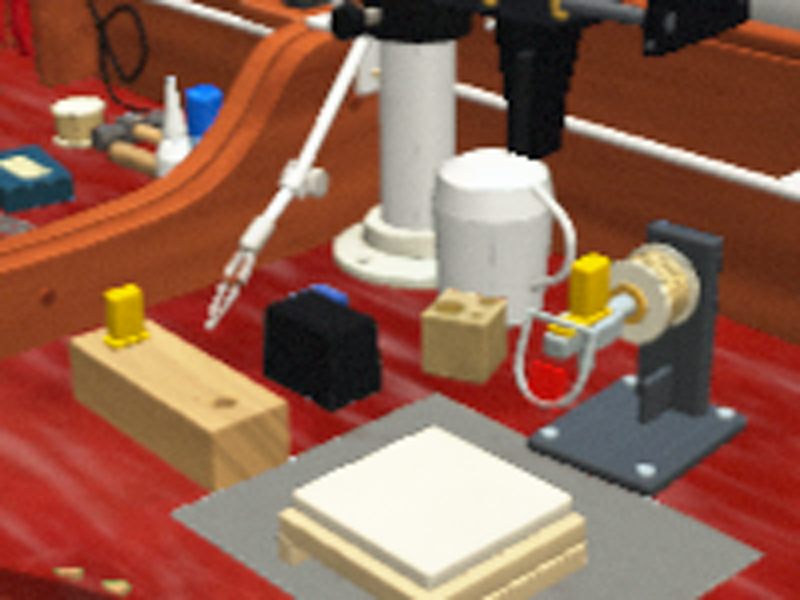

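The plain pin is still in the block (125,315). The linchpin is seated at (590,290), its ring round the free end and the red tab below the spindle at (550,380). The gripper is clear, so I'm handing in.

```bash
python3 -c "
from bench import *
print(close_job())"
```

```text
the job is handed in; nothing more can be done
None
```

The job is done and handed in at about 13 s. I took the linchpin out of the block and pushed it fully down through the spindle hole, ring towards the free end. I then pressed the ring down over that end with the shut fingers.

- **Pin seated:** the push stopped with 15 N upward at the expected depth. The head top measured 134.5 mm, against 134 expected.
- **Ring and tab:** the ring ended at about 1.2 to 1.3 rad. The tab centre measured 77 mm by the two camera views, about 3 mm above the 73 to 74 mm that angle implies. The two views missed each other by 2.6 mm on that point, so the difference is within measuring error. By either figure the tab centre is below the spindle's underside at about 88 mm.
- **Rest of the scene:** the plain pin is still in the block, the spool is on its spindle, and the gripper was clear at the end.

No check failed.

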